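# Bed a sharpening stone in its holder with the toggle clamp

### The arm

A 6-joint arm with a two-finger parallel gripper is mounted at the origin on a cart in front of the work surface, level with it; the furniture and walls round the work are solid. World frame = base frame: x ahead of the robot, y to its left, z up, the work surface at z = 0. Lengths are in m, angles in degrees, forces in N, time in s.
With the tool pointing down it reaches from about 0.25 to 0.85 m from the base axis. Payload 12.5 kg.
Tool frame: the origin (TCP) lies between the finger pads; the fingertips stand 11 mm ahead of it and the grasp point (between the pads) lies 8 mm behind it; z points along the fingers, y is the direction in which the jaws open and shut (so a half turn about z gives the same grasp; the last joint's range is limited). The gripper opens to 93 mm and grips with 3 to 60 N. Pads are 15 mm wide; open, the fingers measure 128 mm over their backs; the gripper's body (75 mm by 188 mm) begins 65 mm behind the grasp point.
Start: joints at [59.324, 20.094, 94.641, -0, 65.266, -4.847], TCP at [0.24, 0.495, 0.201] pointing down, gripper open.
Joint ranges: [-157.81, 157.81], [-45, 120.19], [0.68, 151.7], [-89.99, 269.99], [4.06, 180], [-164.3, 164.3]. Speed limits (degrees/s): [127.2, 127.2, 159.86, 180, 180, 180].

### API

Orientations are given as [roll, pitch, yaw] about the fixed x, y, z axes, in that order (R = Rz(yaw) Ry(pitch) Rx(roll)).
In Python, from station import * gives the robot as it stands.
- The arm moves only by the tool drive_tool, never from a script. Its argument "moves" is a list of rows, each a list of 7 numbers: the turn, a rotation vector about the world's x, y, z in rad, then the shift along the world's x, y, z in cm, then the closure, from -1 (fully open) to 1 (shut), so that 0 is half open. A call has 1 to 12 rows; each row is the pose to reach, as a shift and turn from the pose commanded when the call began; what a row does not reach only later rows make up. A row lasts 1/8 s, in which the tool goes at most 62.5 mm and 10.7 degrees, less where a joint would pass 70% of its speed; a pose out of reach is approached as far as the arm can. A call with a gripper value outside its range is refused whole. The fingers move at their own pace and stop on an object; the grip force is fixed at half the most. Time passes only in rows, so rows that repeat a pose let the fingers close. It gives the time, the measured TCP pose, the force and the opening at its end, in the units of the state.
- get_state(): the state, without advancing time (a new reading comes with each control period).
- get_image(name): name is "scene" or "top" or "wrist"; returns a dict with "frame" (480x640x3 uint8, red, green, blue), "fov_y" (degrees; the focal length in pixels is half the picture's height over the tangent of half this angle, whatever the lens; pixels are square), "cx", "cy" (the principal point, pixels), "D" ([k1, k2, p1, p2, k3] as OpenCV has them; the pictures are not rectified), "rvec" (rotation vector, rad) and "tvec" (3), from world to camera coordinates, as OpenCV has them. Camera axes: x right, y down, z forward; pixel columns grow to the right and rows downward; lengths in m; the calibration is good to about 2 mm. A picture is of the moment at which its call begins. There is no depth.
- finish_job(): hands the job in, once; it reports no verdict.
The state is a dict: "time_s": time; "joint_positions": joint angles; "qvel": joint speeds; "joint_torque": joint torques, N m; "eef_pos": TCP position; "orientation": TCP orientation; "contact_force": force on the tool from outside, world axes, zero at the start; "wrist_torque": the same for the moment, N m; "width": opening from 0.0 (shut) to 1.0 (fully open).
Only numpy, scipy, OpenCV 4.12 (cv2) and the standard library are available. Lean on these libraries where they do the work, as an engineer would, in place of code of your own. Each camera call takes 0.05 s, during which the arm holds its last target.

### The job

The sharpening stone has just been laid in one of the two clamp holders and must be pressed down onto its grip pads: swing the red handle of that holder's toggle clamp over centre until the clamp locks down on the stone, and leave it locked for about three seconds. Then swing the same handle all the way back, so that the clamp stands fully open and the stone lies free in its holder. Leave the clamp of the empty holder alone.

Things in the scene. Friction and masses are not known exactly. Their poses are not given: they have to be found in the camera images.
- stone_holder: Fixed grey board, 215 x 136 x 16 mm, that holds the stone (the empty holder is its twin). Origin under the board on the counter, z up; x runs from clamp to stone (board x -115 to +100 mm), y along the stone. Nest centre x +50, y 0. The handle swings in the plane y = 0 about a pivot at x -71, z 82 mm (axis along y). Cheeks to z 91 mm at x -80 to -34. Open, the steel arm stands to z 170 mm at x -55 to +15.
- stone_clamp (a joint): Handle angle of this clamp, rad. 0: fully open, handle leaning 1.222 rad (70 deg) from vertical to the holder's -x, away from the stone. Grows as it swings up (upright at 1.222) and over; the arm, linked to it, drops on the stone at about 1.1; centre 1.35; 1.5: locked at the stop. Locked: over 1.36, open: under 0.25. Light (1 to 6 N at the grip). Let go, it stays, or sinks open if leaning far back; past centre the spring holds it.
- stone_grip (a point): Centre of that handle's red grip, 105 mm from the pivot; it moves with the handle. Round, 25 mm across, 48 mm long along the handle. Pinch it from above across the holder's y axis (it turns between the fingers as it swings) or push it. Its height over the counter: 118 mm open, 187 mm at the top of its arc, 183 mm locked.
- sharpening_stone: The stone, 44 x 120 x 26 mm, brown over grey, loose in the nest (3 mm play at the sides), its top 45 mm over the counter. Origin: centre of its underside; y along its length.
- stone_foot: The clamp's sprung foot at the arm's end, with a black rubber pad 20 mm across; it presses on the middle of the stone when locked. Origin on the arm's axis, 23.5 mm from the pad's face.
- spare_clamp (a joint): Handle angle of the clamp on the empty twin holder, same meaning; to be left alone.

How it is judged (in metres and radians):
On the way:
1. the clamp is locked over centre with its foot pressing on the stone, for two seconds (value of joint stone_clamp above 1.36 rad and contact force between stone_foot and sharpening_stone above 2 N), for 2 s.
At the end, for the whole second after the job is handed in: The clamp has been locked on the stone (handle angle beyond 1.36) for two seconds and is open again (handle angle below 0.25); the stone lies flat and still in its nest, within 10 mm of the middle; the empty holder's clamp still stands open (below 0.5) (value of joint stone_clamp below 0.25 rad and x of sharpening_stone in the frame of stone_holder between 0.04 and 0.06 m and y of sharpening_stone in the frame of stone_holder between -0.01 and 0.01 m and height (world z) of sharpening_stone below 0.025 m and angle between sharpening_stone's own z axis and vertical below 0.1 rad and linear speed of sharpening_stone below 0.02 m/s and value of joint spare_clamp below 0.5 rad); the robot touches nothing.
It fails at once if the empty holder's clamp is operated (handle beyond 0.6) (value of joint spare_clamp above 0.6 rad).
It also fails if it takes over 50 s, if anything falls off the work surface, if the arm or the gripper's body presses on something with over 40 N, if the wrist force passes 120 N, or if a joint passes its speed limit or range.

## Working session

There is one attempt and no reset: what is moved stays moved. The work goes in short steps, Python scripts to look and compute and a tool call to move; the robot and the scene stay as the last step left them, time stands still between calls to the robot, and variables do not carry over. Pictures are saved under pics/ and viewed, and the job is handed in when it is done.

Besides the shell and the picture viewer there is one more tool, called after "Emit:" by a JSON object that holds its "op" and its "data". drive_tool: Moves the arm, as the interface text tells. Its arguments: {"type":"object","properties":{"moves":{"type":"array"}},"required":["moves"]}

```bash
mkdir -p pics; ls; python3 - <<'E'
from station import *
import cv2
print(get_state())
for n in ["scene","top","wrist"]:
    d=get_image(n); cv2.imwrite(f"pics/{n}0.png",d["frame"][:,:,::-1]); print(n,{k:v for k,v in d.items() if k!="frame"})
E
```

```text
pics
{'time_s': 0.0, 'joint_positions': array([ 5.93240757e+01,  2.01241472e+01,  9.46764406e+01, -1.05427250e-03,
        6.52659931e+01, -4.84511536e+00]), 'qvel': array([-0.06118724, -0.05969765, -0.02346363,  0.00753754,  0.01938401,
       -0.01151867]), 'joint_torque': array([ 7.80278875e-03, -4.97220111e+01, -2.85241503e+01,  7.11479760e-02,
        2.47616315e-02, -7.77093446e-04]), 'eef_pos': array([0.23942036, 0.49475044, 0.20050664]), 'orientation': array([-1.79933576e+02, -4.66996667e-03,  1.54169630e+02]), 'contact_force': array([-0.36984818,  0.05962542,  0.26662044]), 'wrist_torque': array([ 0.024399  , -0.01270876,  0.03660066]), 'width': 0.9990461940441347}
scene {'fov_y': 55.565239694676, 'cx': 325.9339566640562, 'cy': 243.67359020318466, 'D': array([-0.0082369,  0.       ,  0.       ,  0.       ,  0.       ]), 'rvec': array([ 1.92882019, -0.79942161,  0.51619007]), 'tvec': array([-0.39064848,  0.24977352,  0.59519929])}
top {'fov_y': 51.09318545221814, 'cx': 313.13623027460295, 'cy': 253.29297512211153, 'D': array([-0.12123057,  0.        ,  0.        ,  0.        ,  0.        ]), 'rvec': array([ 2.07552963, -2.14196189,  0.16010188]), 'tvec': array([-0.0026362 ,  0.50596822,  0.86430662])}
wrist {'fov_y': 60.15318093457367, 'cx': 324.0785506004202, 'cy': 236.16832220280244, 'D': array([-0.01006981,  0.        ,  0.        ,  0.        ,  0.        ]), 'rvec': array([-2.46209903, -1.54403259, -0.20781575]), 'tvec': array([-0.54871914, -0.03184232,  0.39019336])}
```

View pics/scene0.png

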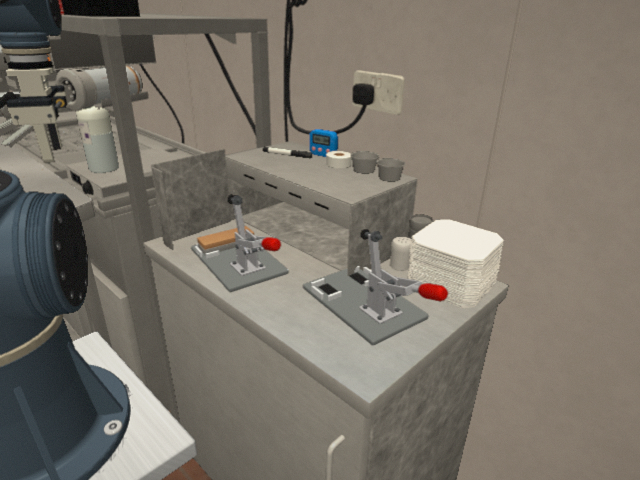

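View pics/top0.png

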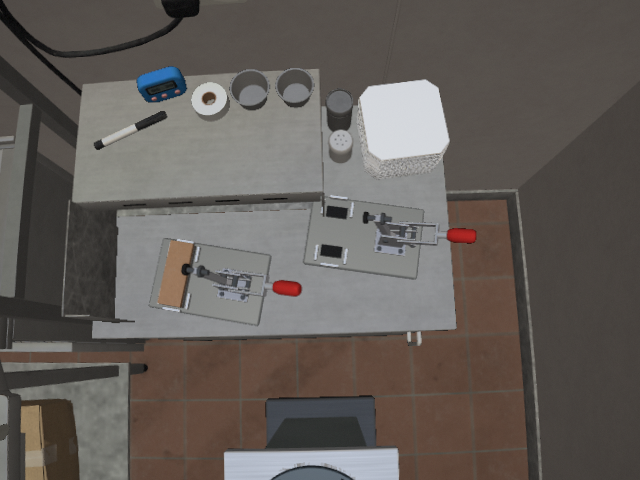

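View pics/wrist0.png

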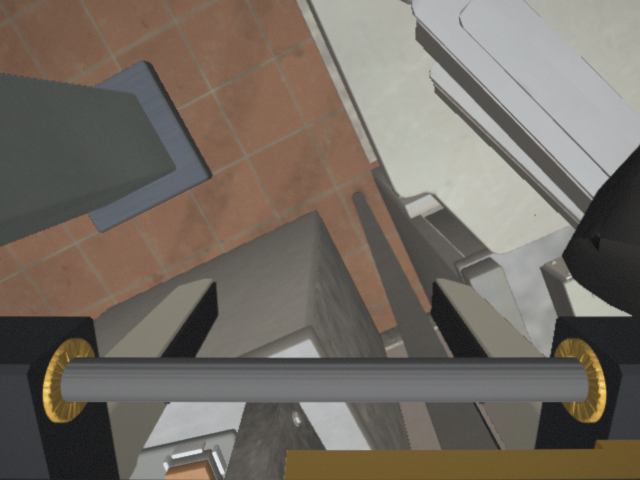

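The left holder (top view) holds the stone (175,275) and its red grip is at about (287,289). The empty twin is on the right, with its grip at (461,236). Next I measure positions.

```bash
cat > h.py <<'E'
from station import *
import cv2, numpy as np
def K(d):
    f=240/np.tan(np.radians(d["fov_y"]/2)); return np.array([[f,0,d["cx"]],[0,f,d["cy"]],[0,0,1.]])
def ray(d,uv):
    p=cv2.undistortPoints(np.array([[uv]],float),K(d),d["D"])[0,0]
    R=cv2.Rodrigues(d["rvec"])[0]; C=-R.T@d["tvec"]; v=R.T@np.array([p[0],p[1],1]); return C,v/np.linalg.norm(v)
def onz(d,uv,z):
    C,v=ray(d,uv); return C+v*(z-C[2])/v[2]
def tri(a,b):
    (C1,v1),(C2,v2)=a,b
    A=np.stack([v1,-v2],1); s=np.linalg.lstsq(A,C2-C1,rcond=None)[0]
    p,q=C1+s[0]*v1,C2+s[1]*v2; return (p+q)/2,np.linalg.norm(p-q)
def blobs(d,kind,amin=60):
    h=cv2.cvtColor(d["frame"],cv2.COLOR_RGB2HSV).astype(int); H,S,V=h[...,0],h[...,1],h[...,2]
    m=((H<5)|(H>175))&(S>200)&(V>90) if kind=="red" else (H>5)&(H<16)&(S>100)&(V>100)
    cs=cv2.findContours(m.astype(np.uint8)*255,cv2.RETR_EXTERNAL,cv2.CHAIN_APPROX_NONE)[0]
    return [(cv2.contourArea(c),cv2.minAreaRect(c),c) for c in cs if cv2.contourArea(c)>amin]
def proj(d,P): return cv2.projectPoints(np.atleast_2d(P).astype(float),d["rvec"],d["tvec"],K(d),d["D"])[0][:,0]
E
python3 - <<'E'
from h import *
t=get_image("top"); s=get_image("scene")
for n,d in (("top",t),("scene",s)):
    for k in("red","brown"):
        for a,r,c in blobs(d,k):
            if k=="brown" and not(130<r[0][0]<260 and r[0][1]<330): continue
            z=.118 if k=="red" else .045
            print(n,k,a,r,onz(d,r[0],z).round(4))
            if k=="brown": print([onz(d,p,.045).round(4).tolist() for p in cv2.boxPoints(r)])
rt=[b for b in blobs(t,"red")]; rs=blobs(s,"red")
rt=min(rt,key=lambda b:b[1][0][0]); rs=min(rs,key=lambda b:b[1][0][0])
print("grip tri",tri(ray(t,rt[1][0]),ray(s,rs[1][0])))
for p in [(165,238),(270,252),(259,325),(150,306)]: print(p,onz(t,p,.016).round(4))
cv2.imwrite("pics/top1.png",cv2.resize(t["frame"][220:340,130:320,::-1],None,fx=4,fy=4,interpolation=2))
E
```

```text
top red 285.0 ((286.5, 287.5), (13.0, 27.0), 90.0) [0.4363 0.0249 0.118 ]
top red 296.0 ((461.5, 235.5), (13.0, 27.0), 90.0) [ 0.514  -0.2711  0.118 ]
scene red 313.5 ((432.5192565917969, 291.4038391113281), (27.848491668701172, 13.924245834350586), 11.309932708740234) [ 0.5138 -0.2722  0.118 ]
scene red 153.5 ((270.5, 243.5), (11.0, 17.0), 90.0) [0.4354 0.024  0.118 ]
scene brown 415.0 ((218.29415893554688, 238.676513671875), (12.611851692199707, 40.503448486328125), 75.96376037597656) [0.455  0.2318 0.045 ]
[[0.4244, 0.2688, 0.045], [0.5178, 0.2512, 0.045], [0.4854, 0.195, 0.045], [0.398, 0.2142, 0.045]]
grip tri (array([0.43628333, 0.02498704, 0.11732669]), np.float64(0.00016012513133823331))
(165, 238) [0.5514 0.2675 0.016 ]
(270, 252) [0.5167 0.0637 0.016 ]
(259, 325) [0.3806 0.0859 0.016 ]
(150, 306) [0.4209 0.2936 0.016 ]
```

View pics/top1.png

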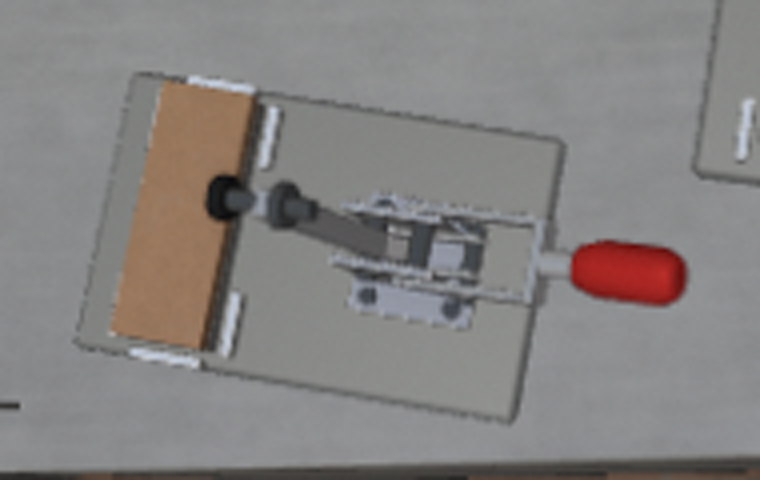

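The crop shows the board corners at (165,238.5), (271,256), (258,325.5) and (149.5,306). I fit the holder frame to these.

```bash
python3 - <<'E'
from h import *
t=get_image("top");s=get_image("scene")
P=np.array([onz(t,p,.016)[:2] for p in [(164.9,238.4),(270.8,256),(258,325.2),(149.6,305.8)]])
print(P.round(4), [np.linalg.norm(P[i]-P[(i+1)%4]).round(4) for i in range(4)])
# local: corner order: far-left => x+100,y? ; x axis clamp->stone (world +y-ish); y local = z cross x = world -x
L=np.array([[.1,-.068],[-.115,-.068],[-.115,.068],[.1,.068]])
a=L-L.mean(0); b=P-P.mean(0)
th=np.arctan2((a[:,0]*b[:,1]-a[:,1]*b[:,0]).sum(),(a*b).sum())
R=np.array([[np.cos(th),-np.sin(th)],[np.sin(th),np.cos(th)]])
o=P.mean(0)-R@L.mean(0)
print("yaw",np.degrees(th),"origin",o,"resid mm",((L@R.T+o-P)*1e3).round(1).tolist())
def W(x,y,z): return np.r_[R@[x,y]+o,z]
g0=W(-.071-.105*np.sin(1.222),0,.118)
print("grip pred",g0,"pivot",W(-.071,0,.082),"nest",W(.05,0,.045))
grip=np.array([.4363,.0250]); print("grip in holder",R.T@(grip-o))
import math
pv=R@[-.071,0]+o; d=pv-grip; print("yaw by grip->pivot",math.degrees(math.atan2(d[1],d[0])),np.linalg.norm(d))
n=W(.05,0,.045)[:2]-grip; print("yaw by grip->nest",math.degrees(math.atan2(n[1],n[0])),np.linalg.norm(n), .071+.0987+.05)
d=R@[1,0]
for th in np.arange(0,1.51,.1):
    x=-.105*math.sin(1.222-th); z=.082+.105*math.cos(1.222-th)
E
```

```text
[[0.5506 0.2677]
 [0.509  0.0622]
 [0.3802 0.0878]
 [0.4213 0.2944]] [np.float64(0.2096), np.float64(0.1313), np.float64(0.2107), np.float64(0.1321)]
yaw 78.62606272530932 origin [0.46677716 0.1853739 ] resid mm [[2.5, 2.3], [1.7, -3.0], [-2.8, -1.7], [-1.5, 2.4]]
grip pred [0.43331484 0.0190288  0.118     ] pivot [0.45277515 0.11576827 0.082     ] nest [0.47663773 0.23439195 0.045     ]
grip in holder [-0.16323476 -0.00174895]
yaw by grip->pivot 79.71237164469554 0.0922513411207073
yaw by grip->nest 79.09599175311855 0.2132419331861365 0.2197
```

```bash
python3 - <<'E'
from h import *
t=get_image("top");s=get_image("scene")
for p in [(.24,.495,.2),(.24,.495,.4),(.24,.4,.25),(.35,.3,.25),(.436,.025,.25),(.3,.5,0),(.3,.3,0),(.3,.38,0)]: print(p,proj(t,p).round(),proj(s,p).round())
st=[(163,82),(255,97),(205,349),(108,333)]
P=np.array([onz(t,((u-1.5)/4+130,(v-1.5)/4+220),.045)[:2] for u,v in st]); print(P.round(4),P.mean(0))
e=P[1]-P[2]; e2=P[0]-P[3]; print([np.degrees(np.arctan2(k[1],k[0])) for k in (e,e2)],np.linalg.norm(e),np.linalg.norm(P[0]-P[1]))
# counter corners/panels/shelf
for uv in [(117,210),(450,330),(92,335),(322,200)]: print(uv,onz(t,uv,0).round(3),onz(t,uv,.15).round(3))
cv2.imwrite("pics/s1.png",cv2.resize(s["frame"][0:300,0:320,::-1],None,fx=2.4,fy=2,interpolation=2)[:, :])
E
```

```text
(0.24, 0.495, 0.2) [[-14. 413.]] [[ 55. 164.]]
(0.24, 0.495, 0.4) [[-111.  428.]] [[29. 63.]]
(0.24, 0.4, 0.25) [[ 21. 419.]] [[ 66. 150.]]
(0.35, 0.3, 0.25) [[ 87. 342.]] [[144. 150.]]
(0.436, 0.025, 0.25) [[278. 277.]] [[268. 174.]]
(0.3, 0.5, 0) [[ 51. 371.]] [[102. 239.]]
(0.3, 0.3, 0) [[149. 371.]] [[140. 269.]]
(0.3, 0.38, 0) [[108. 371.]] [[124. 256.]]
[[0.5403 0.2472]
 [0.5315 0.203 ]
 [0.4153 0.2247]
 [0.4237 0.2705]] [0.47769796 0.23635742]
[np.float64(-10.565795843272392), np.float64(-11.324679764345246)] 0.11816547267137631 0.04497680826447554
(117, 210) [0.617 0.375 0.   ] [0.572 0.308 0.15 ]
(450, 330) [ 0.36  -0.268  0.   ] [ 0.357 -0.232  0.15 ]
(92, 335) [0.368 0.416 0.   ] [0.364 0.342 0.15 ]
(322, 200) [ 0.619 -0.037  0.   ] [ 0.575 -0.039  0.15 ]
```

View pics/s1.png

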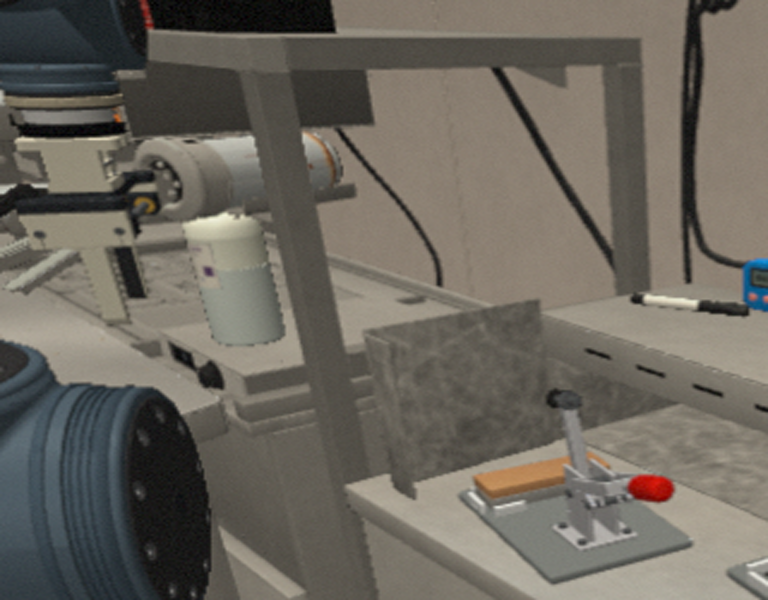

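```bash
python3 - <<'E'
from h import *
from scipy.optimize import least_squares
t=get_image("top");s=get_image("scene")
# post visual edges in scene (crop scale 2.4,2)
S=[(c/2.4,r/2) for c,r in [(262,70),(292,300),(325,500)]]   # approx post left-centre line
S=[(110,40),(126,170),(139,280)]
T=[(10,370),(100,368),(140,369)]
def f(q):
    r=[]
    for d,pts in((s,S),(t,T)):
        ab=proj(d,[(q[0],q[1],-.3),(q[0],q[1],.3)])
        u=(ab[1]-ab[0])/np.linalg.norm(ab[1]-ab[0])
        r+=[np.cross(u,np.array(p)-ab[0]) for p in pts]
    return r
import warnings; warnings.filterwarnings("ignore")
r=least_squares(f,[.3,.45]); print(r.x,np.round(r.fun,1))
for z in(-.8,-.4,0,.2,.3,.4,.5,.6,.7): print(z,proj(s,[*r.x,z]).round(),proj(t,[*r.x,z]).round())
cv2.imwrite("pics/t2.png",cv2.resize(t["frame"][80:480,0:300,::-1],None,fx=2,fy=1.5,interpolation=2))
E
```

```text
[0.31322056 0.30794297] [ 7.1 -0.8 -8.1  3.9 -1.1 -5.3]
-0.8 [[188. 498.]] [[229. 356.]]
-0.4 [[170. 401.]] [[199. 359.]]
0 [[144. 266.]] [[145. 364.]]
0.2 [[128. 178.]] [[ 97. 367.]]
0.3 [[119. 127.]] [[ 63. 370.]]
0.4 [[108.  70.]] [[ 19. 373.]]
0.5 [[97.  6.]] [[-41. 376.]]
0.6 [[ 84. -65.]] [[-122.  379.]]
0.7 [[  69. -146.]] [[-215.  377.]]
```

View pics/t2.png

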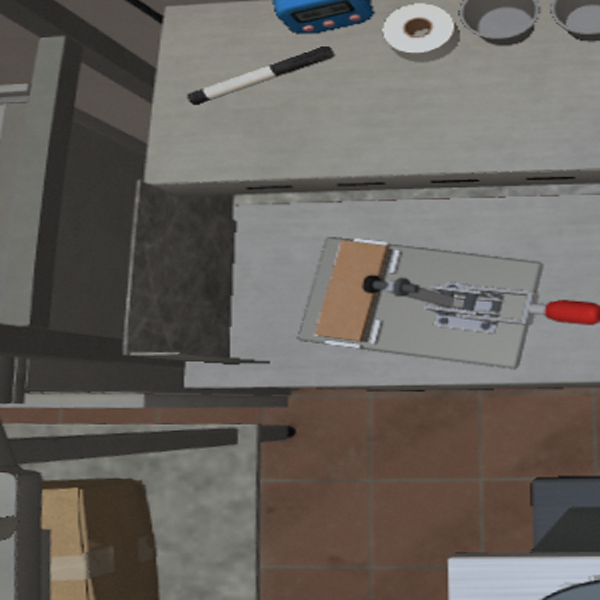

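```bash
python3 - <<'E'
from h import *
from scipy.optimize import least_squares
t=get_image("top");s=get_image("scene")
import warnings; warnings.filterwarnings("ignore")
for T in ([(5,306),(60,317)],[(5,300),(60,316)],[(5,315),(60,321)]):
  S=[(114,60),(124,140),(139,260)]
  def f(q):
    r=[]
    for d,pts in((s,S),(t,T)):
        ab=proj(d,[(q[0],q[1],-.1),(q[0],q[1],.3)])
        u=(ab[1]-ab[0])/np.linalg.norm(ab[1]-ab[0])
        r+=[np.cross(u,np.array(p)-ab[0]) for p in pts]
    return r
  r=least_squares(f,[.38,.45]); print(r.x,np.round(r.fun,1))
  for z in(-.8,-.4,0,.2,.3,.4,.5): print(z,proj(s,[*r.x,z]).round(),proj(t,[*r.x,z]).round())
E
```

```text
[0.41716585 0.55524757] [ 4.9  0.4 -6.3  1.4 -1.7]
-0.8 [[177. 430.]] [[160. 328.]]
-0.4 [[160. 338.]] [[112. 322.]]
0 [[138. 218.]] [[ 28. 311.]]
0.2 [[124. 144.]] [[-40. 301.]]
0.3 [[117. 101.]] [[-85. 295.]]
0.4 [[108.  56.]] [[-138.  286.]]
0.5 [[99.  6.]] [[-197.  274.]]
[0.42941314 0.585969  ] [ 4.9  0.4 -6.3  3.1 -4. ]
-0.8 [[175. 423.]] [[152. 324.]]
-0.4 [[159. 332.]] [[101. 318.]]
0 [[137. 214.]] [[ 15. 305.]]
0.2 [[124. 140.]] [[-55. 294.]]
0.3 [[116.  99.]] [[-100.  287.]]
0.4 [[108.  54.]] [[-153.  277.]]
0.5 [[99.  6.]] [[-209.  264.]]
[0.39838166 0.50842728] [ 4.8  0.4 -6.3 -0.2  0.2]
-0.8 [[179. 441.]] [[173. 333.]]
-0.4 [[162. 348.]] [[128. 328.]]
0 [[139. 226.]] [[ 49. 320.]]
0.2 [[125. 149.]] [[-16. 313.]]
0.3 [[117. 105.]] [[-60. 307.]]
0.4 [[109.  58.]] [[-113.  300.]]
0.5 [[99.  6.]] [[-176.  290.]]
```

Emit:
{"op": "drive_tool", "data": {"moves": [[0,0,-0.1,0,-3,1,-1],[0,0,-0.2,0,-6,2,-1],[0,0,-0.35,0,-10,3,-1],[0,0,-0.5,0,-14,4,-1],[0,0,-0.65,0,-18,5,-1],[0,0,-0.8,0,-22,6,-1],[0,0,-0.95,2,-26,6,-1],[0,0,-1.1,5,-30,6,-1],[0,0,-1.25,8,-34,6,-1],[0,0,-1.312,11,-37,6,-1],[0,0,-1.312,13,-39,6,-1],[0,0,-1.312,14,-40,6,-1]]}}

```text
time_s: 2.15
eef_pos: [0.3802, 0.0942, 0.261]
orientation: [-180.0, -0.0, 78.9]
contact_force: [0.3, 0.1, -0.4]
width: 0.998
```

Emit:
{"op": "drive_tool", "data": {"moves": [[0,0,0,2.6,-3.2,0,-1],[0,0,0,5.6,-7.2,-2,-1],[0,0,0,5.6,-7.2,-5,-1],[0,0,0,5.6,-7.2,-7,-1],[0,0,0,5.6,-7.2,-7,-1]]}}

```text
time_s: 2.78
eef_pos: [0.4347, 0.0235, 0.1902]
orientation: [-179.8, 0.0, 79.0]
contact_force: [0.6, -1.2, 0.2]
width: 0.997
```

```bash
python3 - <<'E'
from h import *
for n in["top","wrist","scene"]:
    d=get_image(n); im=d["frame"][:,:,::-1]
    if n!="wrist": im=cv2.resize(im[160:360,130:400],None,fx=2.9,fy=2.9,interpolation=2)
    cv2.imwrite(f"pics/{n}3.png",im)
E
```

```text
(no output)
```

View pics/wrist3.png

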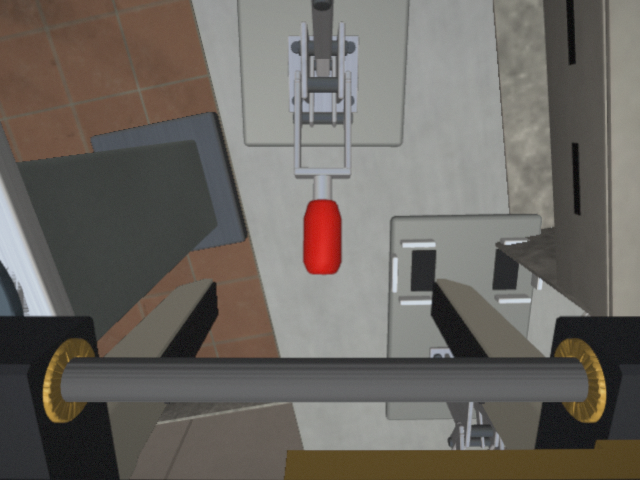

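View pics/scene3.png

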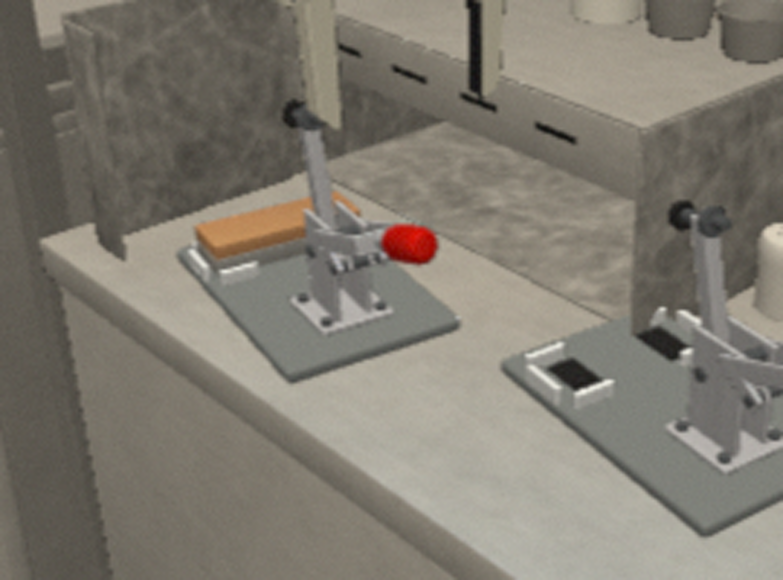

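```bash
python3 - <<'E'
from h import *
d=get_image("wrist")
for a,r,c in blobs(d,"red",300):
    if r[0][1]<300: print(r,onz(d,r[0],.118).round(4), onz(d,(322,200),.128),onz(d,(322,274),.112))
# board edges in wrist at x -115 edge: corners, and far sides
for p in [(246,145),(403,145)]: print(onz(d,p,.016).round(4))
print(get_state()["eef_pos"])
E
```

```text
((320.5, 236.0), (72.0, 35.0), 90.0) [0.4346 0.0255 0.118 ] [0.44048007 0.05020706 0.128     ] [ 0.43015156 -0.00246133  0.112     ]
[0.3819 0.0888 0.016 ]
[0.5128 0.0635 0.016 ]
[0.43606067 0.02330103 0.19203635]
```

Emit:
{"op": "drive_tool", "data": {"moves": [[0,0,0,0,0,-3,-1],[0,0,0,0,0,-6,-1],[0,0,0,0,0,-8,-1],[0,0,0,0,0,-8,-1],[0,0,0,0,0,-8,0],[0,0,0,0,0,-8,0.5],[0,0,0,0,0,-8,0.8],[0,0,0,0,0,-8,0.8],[0,0,0,0,0,-8,0.8]]}}

```text
time_s: 4.1
eef_pos: [0.4356, 0.023, 0.1111]
orientation: [180.0, -0.0, 79.0]
contact_force: [0.6, 0.4, -1.1]
width: 0.512
```

```bash
python3 - <<'E'
from h import *
print(get_state())
for n in["wrist","scene"]:
    d=get_image(n); im=d["frame"][:,:,::-1]
    if n!="wrist": im=cv2.resize(im[160:360,130:400],None,fx=2.9,fy=2.9,interpolation=2)
    cv2.imwrite(f"pics/{n}4.png",im)
E
```

```text
{'time_s': 4.1, 'joint_positions': array([-3.09037482e+00,  1.58831206e+01,  1.15719243e+02, -9.14755849e-04,
        4.83905655e+01,  7.91400669e+00]), 'qvel': array([ 0.04749174,  0.16644818, -0.02560404,  0.02933002, -0.07091841,
        0.05456167]), 'joint_torque': array([ 4.71497900e-03, -3.94989467e+01, -2.25682265e+01,  6.00118353e-02,
        6.17931757e-03,  1.73528465e-04]), 'eef_pos': array([0.43562553, 0.02304495, 0.11112418]), 'orientation': array([ 1.79992902e+02, -2.96103952e-04,  7.89962259e+01]), 'contact_force': array([ 0.6250164 ,  0.36385274, -1.08754279]), 'wrist_torque': array([-0.05888451,  0.03471245, -0.0147701 ]), 'width': 0.5117436592005066}
```

View pics/wrist4.png

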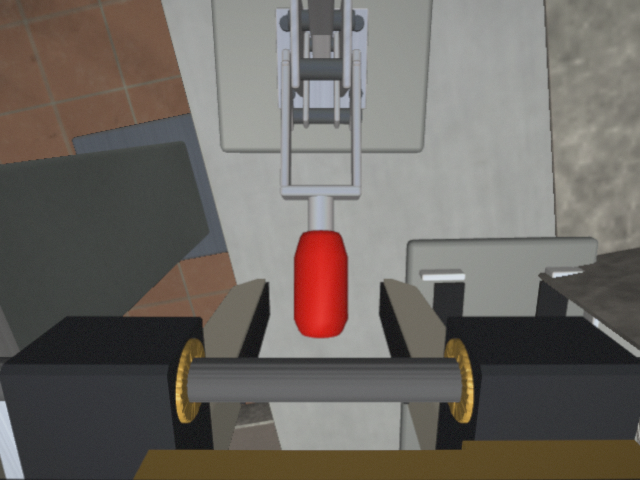

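View pics/scene4.png

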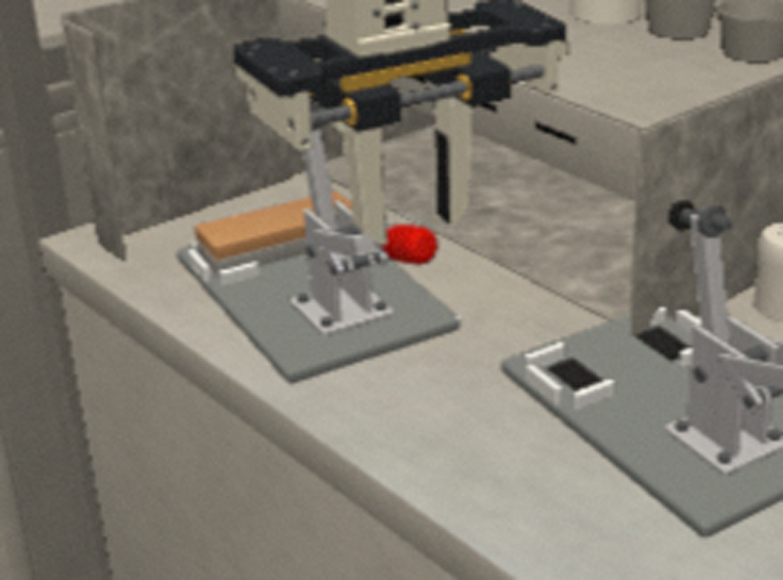

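Emit:
{"op": "drive_tool", "data": {"moves": [[0,0,0,0,0,0,0.85],[0,0,0,0,0,0,0.85],[0,0,0,0,0,0,0.85],[0,0,0,0,0,0,0.85],[0,0,0,0,0,0,0.85]]}}

```text
time_s: 4.82
eef_pos: [0.4341, 0.0232, 0.1106]
orientation: [-179.8, 0.0, 79.0]
contact_force: [-6.1, 0.7, 2.8]
width: 0.164
```

```bash
python3 - <<'E'
import math
for th in [0,.15,.3,.45,.6,.75,.9,1.05,1.2,1.3,1.4,1.5]:
    s=10.5*(math.sin(1.222)-math.sin(1.222-th)); z=10.5*(math.cos(1.222-th)-math.cos(1.222))
    print(th,round(.1908*s,2),round(.9816*s,2),round(z,2))
E
```

```text
0 0.0 0.0 0.0
0.15 0.12 0.64 1.43
0.3 0.29 1.47 2.76
0.45 0.49 2.5 3.93
0.6 0.72 3.68 4.94
0.75 0.97 5.0 5.76
0.9 1.25 6.42 6.37
1.05 1.54 7.92 6.76
1.2 1.84 9.46 6.91
1.3 2.04 10.49 6.88
1.4 2.24 11.51 6.75
1.5 2.43 12.51 6.51
```

Emit:
{"op": "drive_tool", "data": {"moves": [[0,0,0,0,0,0,0.85]]}}

```text
time_s: 4.95
eef_pos: [0.4341, 0.0232, 0.1106]
orientation: [-179.8, 0.0, 79.0]
contact_force: [-5.5, 0.7, 2.4]
width: 0.164
```

```bash
python3 - <<'E'
from h import *
for n in["wrist","scene"]:
    d=get_image(n); im=d["frame"][:,:,::-1]
    if n!="wrist": im=cv2.resize(im[160:360,130:400],None,fx=2.9,fy=2.9,interpolation=2)
    cv2.imwrite(f"pics/{n}5.png",im)
E
```

```text
(no output)
```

View pics/wrist5.png

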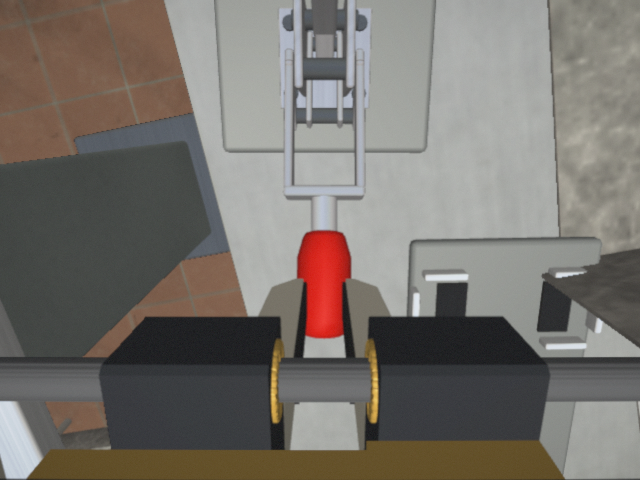

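View pics/scene5.png

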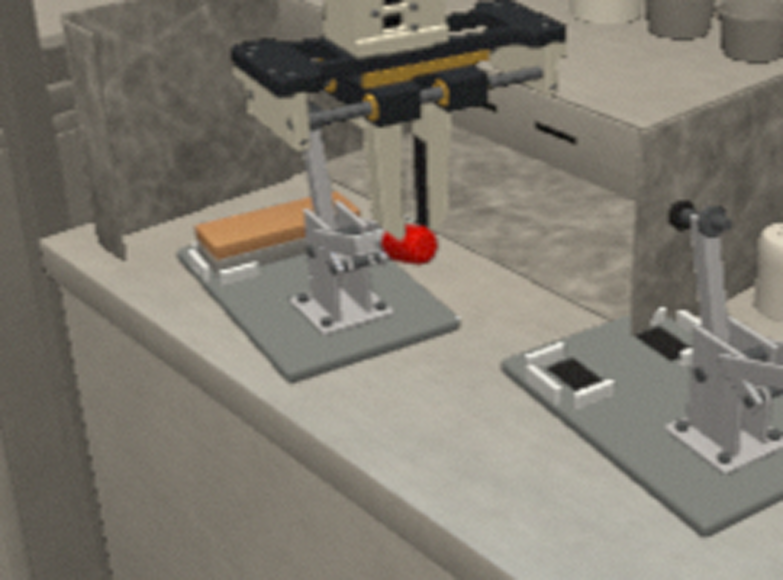

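Emit:
{"op": "drive_tool", "data": {"moves": [[0,0,0,-0.1,0.3,0.7,0.85],[0,0,0,0.0,0.65,1.4,0.85],[0,0,0,0.1,1.05,2.1,0.85],[0,0,0,0.2,1.5,2.75,0.85],[0,0,0,0.3,2.0,3.35,0.85],[0,0,0,0.4,2.5,3.95,0.85],[0,0,0,0.5,3.1,4.45,0.85],[0,0,0,0.6,3.7,4.95,0.85],[0,0,0,0.6,3.7,4.95,0.85]]}}

```text
time_s: 6.18
eef_pos: [0.4418, 0.0604, 0.1608]
orientation: [180.0, -0.0, 79.0]
contact_force: [-0.3, 0.1, 0.4]
width: 0.074
```

```bash
python3 - <<'E'
from h import *
for n in["wrist","scene"]:
    d=get_image(n); im=d["frame"][:,:,::-1]
    if n!="wrist": im=cv2.resize(im[160:360,130:400],None,fx=2.9,fy=2.9,interpolation=2)
    cv2.imwrite(f"pics/{n}6.png",im)
E
```

```text
(no output)
```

View pics/wrist6.png

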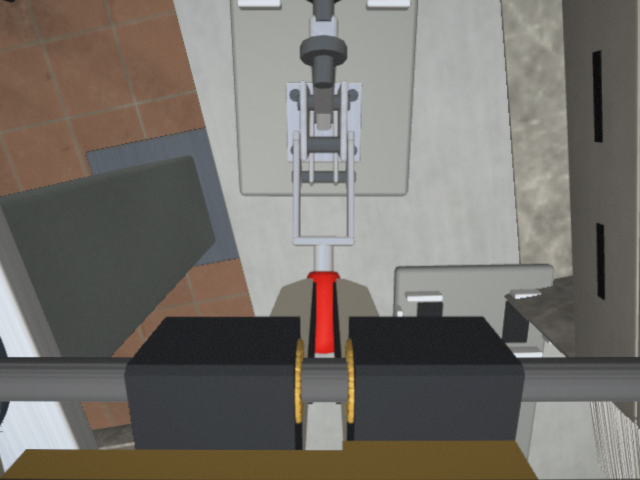

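View pics/scene6.png

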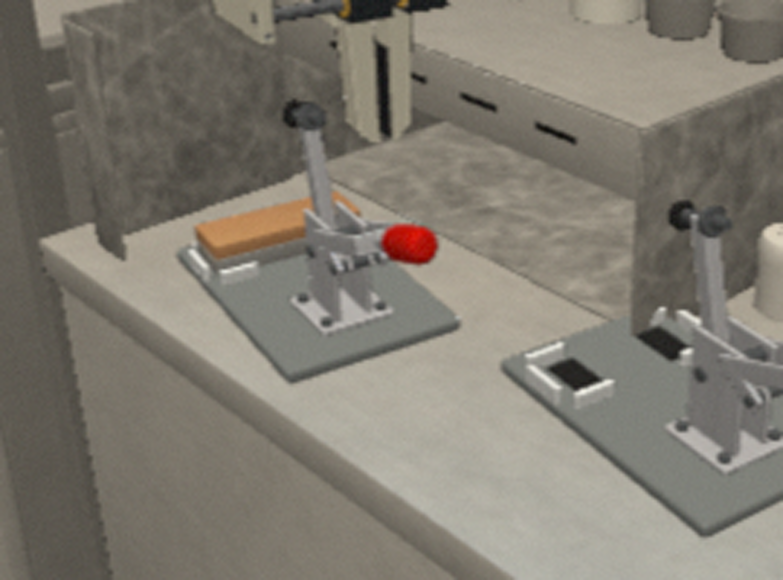

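The pads closed only on the grip's crown (width 0.164, less than the 25 mm grip) and slipped off. The handle is still open in both views. I check the heights before trying again.

```bash
python3 - <<'E'
from h import *
s=get_image("scene"); t=get_image("top")
e=get_state()["eef_pos"]; print(e, get_state()["width"])
for dz in (-.011,0,.008,.03): print(dz,(proj(s,e+[0,0,dz])-[130,160])*2.9)
for dz in (-.011,0,.008): print("grasp time",dz,(proj(s,np.array([.4345,.0232,.1106])+[0,0,dz])-[130,160])*2.9)
for a,r,c in blobs(s,"red"): print(r, c[:,0].min(0),c[:,0].max(0))
for z in (.100,.118,.13): print((proj(s,[.4363,.0240,z])-[130,160])*2.9)
for a,r,c in blobs(t,"red",30): print(r, c[:,0].min(0),c[:,0].max(0))
E
```

```text
[0.44144626 0.0599412  0.1603408 ] 0.07727240200317942
-0.011 [[377.17031603 177.10407171]]
0 [[376.41247163 161.39758881]]
0.008 [[375.85588303 149.85637608]]
0.03 [[374.30120489 117.59307664]]
grasp time -0.011 [[408.13996653 268.61340216]]
grasp time 0 [[407.56218064 253.37820344]]
grasp time 0.008 [[407.1378086  242.18231645]]
((432.5439147949219, 291.2950744628906), (27.86737060546875, 13.898764610290527), 12.094757080078125) [419 284] [446 300]
((270.5, 243.5), (11.0, 17.0), 90.0) [262 238] [279 249]
[[409.49583015 266.70820713]]
[[408.56202695 241.70694734]]
[[407.92971956 224.763452  ]]
((294.5, 288.0), (12.0, 11.0), 90.0) [289 282] [300 294]
((461.5, 235.5), (13.0, 27.0), 90.0) [448 229] [475 242]
```

```bash
python3 - <<'E'
from h import *
s=get_image("scene"); e=get_state()["eef_pos"]
im=cv2.resize(s["frame"][150:260,200:330,::-1],None,fx=6,fy=5,interpolation=2)
for dz,c in((-.011,(0,255,0)),(0,(255,0,0)),(.008,(0,255,255)),(.073,(255,0,255))):
    p=(proj(s,e+[0,0,dz])[0]-[200,150])*[6,5]; cv2.circle(im,tuple(p.astype(int).tolist()),4,c,-1)
cv2.imwrite("pics/s7.png",im)
E
```

```text
(no output)
```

View pics/s7.png

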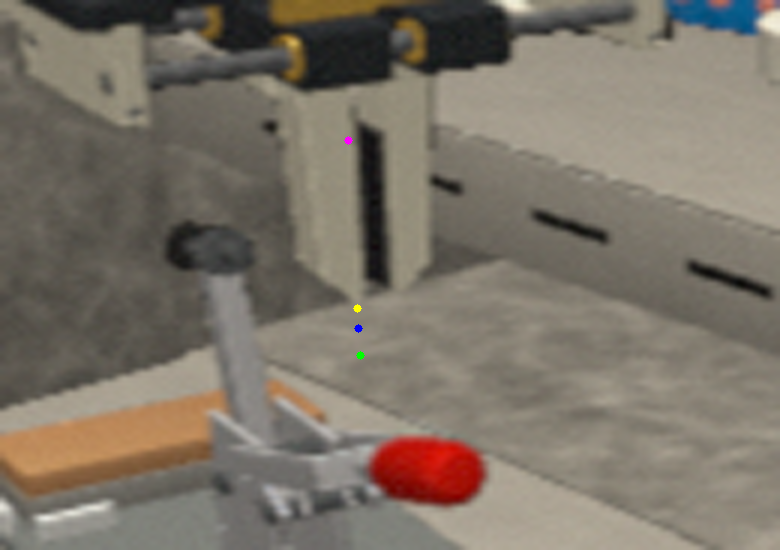

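The scene view shows the real fingertips about 26 mm higher than reported. That agrees with the 15 mm chord I measured when the pads closed. I open and regrasp about 27 mm lower.

Emit:
{"op": "drive_tool", "data": {"moves": [[0,0,0,-0.7,-3.6,1,-1],[0,0,0,-0.7,-3.6,1,-1],[0,0,0,-0.7,-3.6,1,-1],[0,0,0,-0.7,-3.6,0,-1],[0,0,0,-0.7,-3.6,-2,-1],[0,0,0,-0.7,-3.6,-4,-1],[0,0,0,-0.7,-3.6,-6,-1],[0,0,0,-0.7,-3.6,-7.7,-1],[0,0,0,-0.7,-3.6,-7.7,-1]]}}

```text
time_s: 7.55
eef_pos: [0.4336, 0.0245, 0.0821]
orientation: [-179.8, 0.0, 79.0]
contact_force: [-0.2, 0.6, 0.6]
width: 0.978
```

```bash
python3 - <<'E'
from h import *
for n in["wrist","scene"]:
    d=get_image(n); im=d["frame"][:,:,::-1]
    if n!="wrist": im=cv2.resize(im[170:270,200:330],None,fx=6,fy=6,interpolation=2)
    cv2.imwrite(f"pics/{n}8.png",im)
E
```

```text
(no output)
```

View pics/wrist8.png

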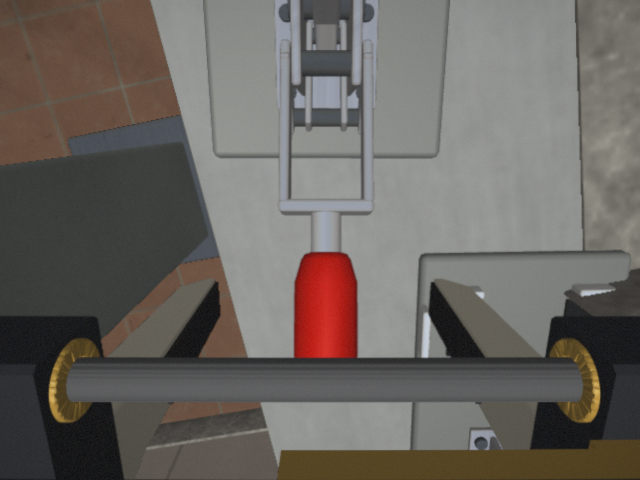

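View pics/scene8.png

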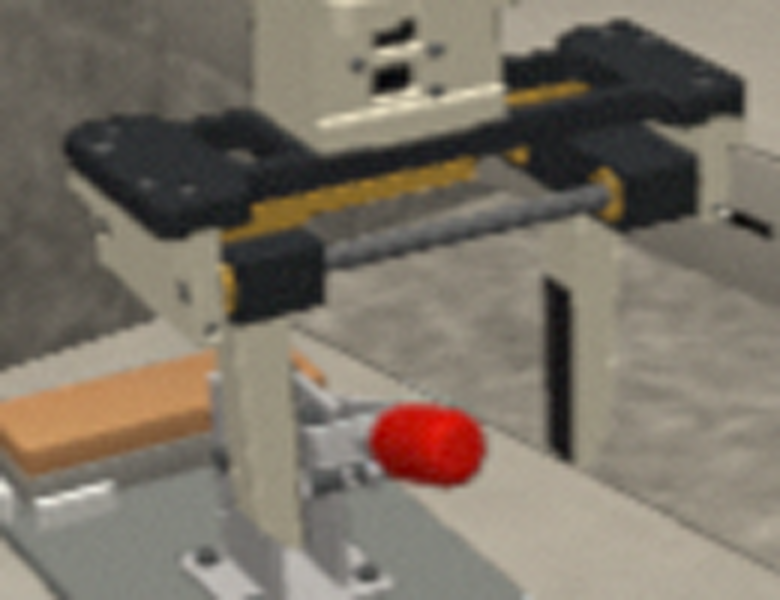

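Midway between the fingertips is about (425,503) in the scene crop, roughly 20 mm below the grip centre (428,443), as it should be. Closing.

Emit:
{"op": "drive_tool", "data": {"moves": [[0,0,0,0,0,0,0.4],[0,0,0,0,0,0,0.8],[0,0,0,0,0,0,0.8],[0,0,0,0,0,0,0.8],[0,0,0,0,0,0,0.8],[0,0,0,0,0,0,0.8],[0,0,0,0,0,0,0.8],[0,0,0,0,0,0,0.8],[0,0,0,0,0,0,0.8]]}}

```text
time_s: 8.78
eef_pos: [0.4342, 0.0241, 0.0835]
orientation: [-179.9, 0.0, 79.0]
contact_force: [-3.4, 1.9, 2.8]
width: 0.259
```

Width 0.259 is about 24 mm, so the grip is properly held. Now I swing it up.

Emit:
{"op": "drive_tool", "data": {"moves": [[0,0,0,0.05,0.3,0.7,0.8],[0,0,0,0.1,0.65,1.4,0.8],[0,0,0,0.2,1.05,2.1,0.8],[0,0,0,0.3,1.5,2.75,0.8],[0,0,0,0.4,2.0,3.35,0.8],[0,0,0,0.5,2.5,3.95,0.8],[0,0,0,0.6,3.1,4.45,0.8],[0,0,0,0.7,3.7,4.95,0.8],[0,0,0,0.7,3.7,4.95,0.8]]}}

```text
time_s: 9.9
eef_pos: [0.4416, 0.0618, 0.1333]
orientation: [-180.0, -0.0, 79.0]
contact_force: [-4.9, 2.5, -5.8]
width: 0.26
```

```bash
python3 - <<'E'
from h import *
for n in["wrist","scene"]:
    d=get_image(n); im=d["frame"][:,:,::-1]
    if n!="wrist": im=cv2.resize(im[140:270,190:330],None,fx=5,fy=4.5,interpolation=2)
    cv2.imwrite(f"pics/{n}9.png",im)
E
```

```text
(no output)
```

View pics/scene9.png

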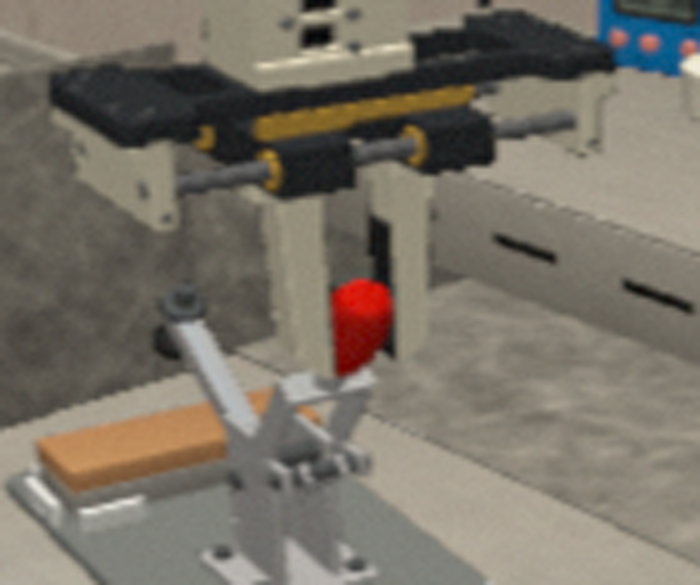

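The handle is up by about 0.6 rad and the steel arm is coming down. I carry on over centre.

Emit:
{"op": "drive_tool", "data": {"moves": [[0,0,0,0.15,0.85,0.55,0.8],[0,0,0,0.3,1.75,1.05,0.8],[0,0,0,0.55,2.75,1.45,0.8],[0,0,0,0.7,3.75,1.75,0.8],[0,0,0,0.9,4.7,1.9,0.8],[0,0,0,1.1,5.75,1.95,0.8],[0,0,0,1.2,6.3,1.95,0.8],[0,0,0,1.3,6.8,1.95,0.8],[0,0,0,1.4,7.3,1.9,0.8],[0,0,0,1.5,7.8,1.8,0.8],[0,0,0,1.6,8.3,1.7,0.8],[0,0,0,1.7,8.8,1.6,0.8]]}}

```text
time_s: 11.5
eef_pos: [0.4588, 0.1498, 0.1499]
orientation: [180.0, -0.0, 79.0]
contact_force: [-7.1, -1.8, 2.1]
width: 0.263
```

```bash
python3 - <<'E'
from h import *
s=get_state(); print(s["eef_pos"],s["contact_force"])
for n in["wrist","scene"]:
    d=get_image(n); im=d["frame"][:,:,::-1]
    if n!="wrist": im=cv2.resize(im[140:270,190:330],None,fx=5,fy=4.5,interpolation=2)
    cv2.imwrite(f"pics/{n}10.png",im)
E
```

```text
[0.45882693 0.14977292 0.14987701] [-7.13772127 -1.82779909  2.06028038]
```

View pics/scene10.png

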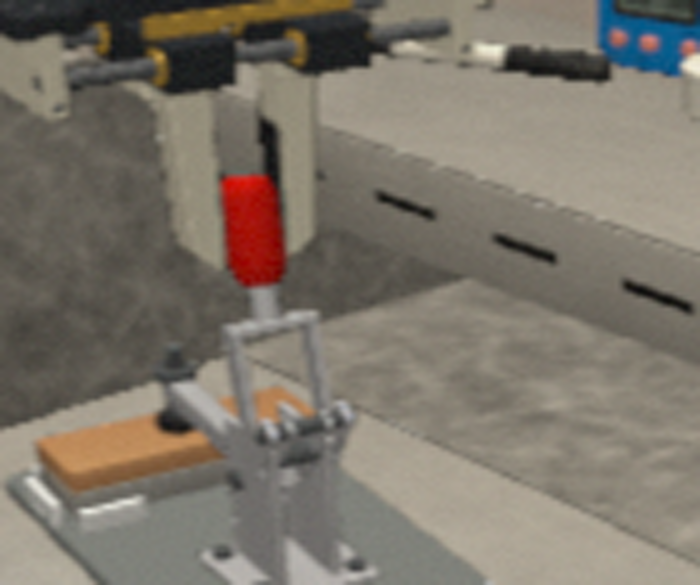

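View pics/wrist10.png

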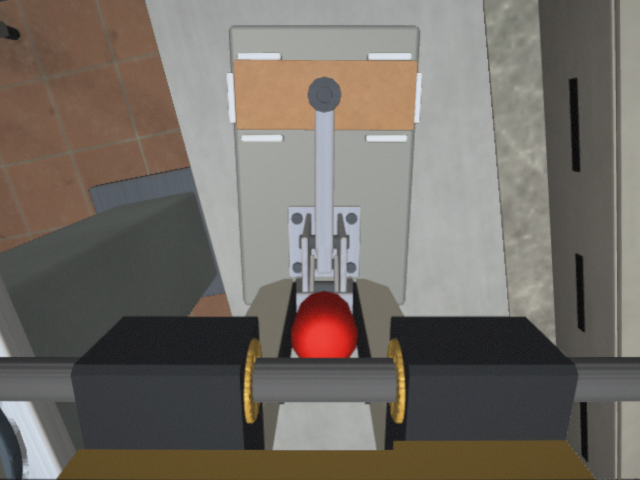

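Emit:
{"op": "drive_tool", "data": {"moves": [[0,0,0,0.05,0.3,-0.1,0.8],[0,0,0,0.1,0.5,-0.15,0.8],[0,0,0,0.1,0.5,-0.15,0.8]]}}

```text
time_s: 11.98
eef_pos: [0.4596, 0.1537, 0.1487]
orientation: [180.0, 0.1, 79.0]
contact_force: [-10.2, -9.9, 10.7]
width: 0.263
```

```bash
python3 - <<'E'
from h import *
d=get_image("scene")
for a,r,c in blobs(d,"red"): print(r)
o2=np.array([.4555,.1195]); v=np.array([.1908,.9816])
for th in(1.2,1.3,1.36,1.4,1.5):
    b=th-1.222; R=lambda L:np.r_[o2+v*L*np.sin(b),.082+L*np.cos(b)]
    print(th,proj(d,[R(.085),R(.105),R(.125)]).round(1).tolist())
w=get_image("wrist")
for a,r,c in blobs(w,"red",300):
    print(r,onz(w,r[0],.19))
e=get_state(); print(e["eef_pos"],e["contact_force"])
E
```

```text
((432.59619140625, 291.51922607421875), (28.04460906982422, 14.120361328125), 11.309932708740234)
((239.5594024658203, 190.59405517578125), (23.18436622619629, 10.348386764526367), 84.2894058227539)
1.2 [[246.6, 201.8], [246.1, 192.1], [245.6, 182.3]]
1.3 [[244.6, 200.5], [243.7, 190.6], [242.7, 180.6]]
1.36 [[243.5, 199.9], [242.3, 190.0], [241.0, 179.9]]
1.4 [[242.8, 199.6], [241.4, 189.7], [239.9, 179.5]]
1.5 [[241.0, 199.2], [239.2, 189.2], [237.3, 179.1]]
((324.10284423828125, 329.2829895019531), (64.2004165649414, 54.59351348876953), 1.3971810340881348) [0.45944201 0.15050984 0.19      ]
[0.45959217 0.15369658 0.14871381] [-9.59535391 -8.86726743  9.9265593 ]
```

The red centroid, at column 239.6, matches about 1.5 rad, and the force rises at the stop, so the clamp is locked. I ease off and hold.

Emit:
{"op": "drive_tool", "data": {"moves": [[0,0,0,-0.05,-0.3,0.1,0.8],[0,0,0,-0.05,-0.3,0.1,0.8],[0,0,0,-0.05,-0.3,0.1,0.8],[0,0,0,-0.05,-0.3,0.1,0.8],[0,0,0,-0.05,-0.3,0.1,0.8],[0,0,0,-0.05,-0.3,0.1,0.8],[0,0,0,-0.05,-0.3,0.1,0.8],[0,0,0,-0.05,-0.3,0.1,0.8],[0,0,0,-0.05,-0.3,0.1,0.8],[0,0,0,-0.05,-0.3,0.1,0.8],[0,0,0,-0.05,-0.3,0.1,0.8],[0,0,0,-0.05,-0.3,0.1,0.8]]}}

```text
time_s: 13.58
eef_pos: [0.4592, 0.152, 0.1493]
orientation: [180.0, -0.1, 79.0]
contact_force: [-6.5, 1.5, 1.9]
width: 0.259
```

Emit:
{"op": "drive_tool", "data": {"moves": [[0,0,0,0,0,0,0.8],[0,0,0,0,0,0,0.8],[0,0,0,0,0,0,0.8],[0,0,0,0,0,0,0.8],[0,0,0,0,0,0,0.8],[0,0,0,0,0,0,0.8],[0,0,0,0,0,0,0.8],[0,0,0,0,0,0,0.8],[0,0,0,0,0,0,0.8],[0,0,0,0,0,0,0.8],[0,0,0,0,0,0,0.8],[0,0,0,0,0,0,0.8]]}}

```text
time_s: 15.08
eef_pos: [0.4592, 0.1519, 0.1493]
orientation: [180.0, -0.1, 79.0]
contact_force: [-5.8, 0.2, 2.1]
width: 0.261
```

```bash
python3 - <<'E'
from h import *
d=get_image("scene")
for a,r,c in blobs(d,"red"): print(r)
e=get_state(); print(e["eef_pos"],e["contact_force"],e["time_s"])
E
```

```text
((432.59619140625, 291.51922607421875), (28.04460906982422, 14.120361328125), 11.309932708740234)
((239.83079528808594, 190.6461639404297), (23.318531036376953, 10.915056228637695), 82.87498474121094)
[0.45923189 0.15196506 0.14927753] [-7.89327902  0.64159433  2.20048857] 15.125
```

Emit:
{"op": "drive_tool", "data": {"moves": [[0,0,0,0,0,0,0.8],[0,0,0,0,0,0,0.8],[0,0,0,-0.1,-0.6,0.15,0.8],[0,0,0,-0.2,-1.2,0.25,0.8],[0,0,0,-0.4,-2.2,0.4,0.8],[0,0,0,-0.6,-3.25,0.4,0.8],[0,0,0,-0.75,-4.0,0.35,0.8],[0,0,0,-0.9,-4.8,0.25,0.8],[0,0,0,-1.2,-6.3,-0.1,0.8],[0,0,0,-1.5,-7.7,-0.75,0.8],[0,0,0,-1.75,-9.0,-1.55,0.8],[0,0,0,-1.75,-9.0,-1.55,0.8]]}}

```text
time_s: 16.62
eef_pos: [0.4415, 0.0612, 0.1334]
orientation: [-180.0, -0.0, 78.9]
contact_force: [-7.4, -0.2, 2.7]
width: 0.265
```

Emit:
{"op": "drive_tool", "data": {"moves": [[0,0,0,-0.1,-0.6,-0.5,0.8],[0,0,0,-0.2,-1.2,-1.0,0.8],[0,0,0,-0.3,-1.7,-1.6,0.8],[0,0,0,-0.4,-2.2,-2.2,0.8],[0,0,0,-0.5,-2.65,-2.85,0.8],[0,0,0,-0.6,-3.05,-3.5,0.8],[0,0,0,-0.65,-3.4,-4.2,0.8],[0,0,0,-0.7,-3.7,-4.95,0.8],[0,0,0,-0.7,-3.7,-5.0,0.8]]}}

```text
time_s: 17.75
eef_pos: [0.4343, 0.0244, 0.0833]
orientation: [-179.9, 0.0, 79.0]
contact_force: [-9.1, -1.5, 6.5]
width: 0.26
```

```bash
python3 - <<'E'
from h import *
s=get_state(); print(s["eef_pos"],s["contact_force"])
for n in["wrist","scene"]:
    d=get_image(n); im=d["frame"][:,:,::-1]
    if n!="wrist": im=cv2.resize(im[140:270,190:330],None,fx=5,fy=4.5,interpolation=2)
    cv2.imwrite(f"pics/{n}11.png",im)
E
```

```text
[0.43431697 0.02435599 0.08332497] [-9.1253022  -1.48956266  6.49546087]
```

View pics/scene11.png

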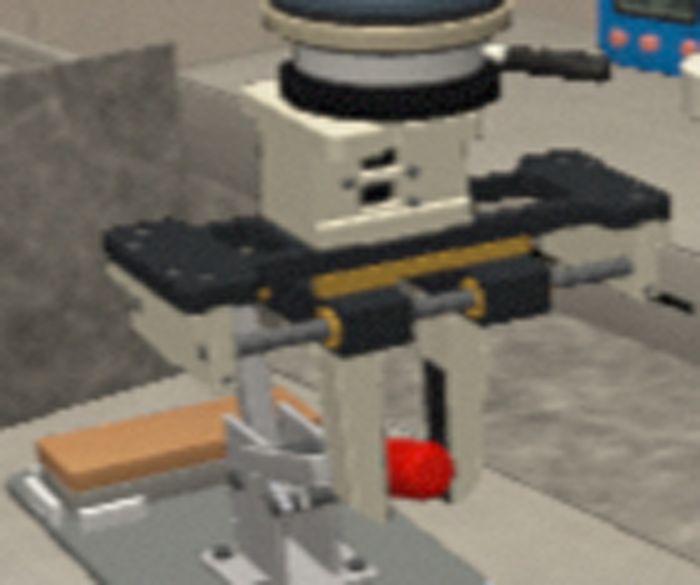

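The handle is back at open (force 6.5 N up, at the stop). I open the fingers fully and then rise.

Emit:
{"op": "drive_tool", "data": {"moves": [[0,0,0,0,0,0,0.3],[0,0,0,0,0,0,-0.3],[0,0,0,0,0,0,-1],[0,0,0,0,0,0,-1],[0,0,0,0,0,0,-1],[0,0,0,0,0,0,-1],[0,0,0,0,0,0,-1],[0,0,0,0,0,0,-1],[0,0,0,0,0,2,-1],[0,0,0,0,0,5,-1],[0,0,0,0,0,9,-1],[0,0,0,0,0,12,-1]]}}

```text
time_s: 19.35
eef_pos: [0.4347, 0.0241, 0.2046]
orientation: [179.9, -0.0, 79.0]
contact_force: [0.2, -0.5, 0.2]
width: 1.003
```

Emit:
{"op": "drive_tool", "data": {"moves": [[0,0,0,-3,0,3,-1],[0,0,0,-7,0,5,-1],[0,0,0,-11,0,7,-1],[0,0,0,-14,0,8,-1],[0,0,0,-14,0,8,-1],[0,0,0,-14,0,8,-1]]}}

```text
time_s: 20.1
eef_pos: [0.2951, 0.024, 0.2829]
orientation: [180.0, -0.0, 79.0]
contact_force: [-0.2, -0.3, 1.0]
width: 1.006
```

```bash
python3 - <<'E'
from h import *
s=get_state(); print(s["time_s"],s["eef_pos"],s["contact_force"],s["width"])
t=get_image("top");d=get_image("scene")
for n,k in (("top",t),("scene",d)):
    for a,r,c in blobs(k,"red"): print(n,r,onz(k,r[0],.118).round(4))
rt=min(blobs(t,"red"),key=lambda b:b[1][0][0]); rs=min(blobs(d,"red"),key=lambda b:b[1][0][0])
print(tri(ray(t,rt[1][0]),ray(d,rs[1][0])))
im=t["frame"][220:340,130:320,::-1]; cv2.imwrite("pics/top12.png",cv2.resize(im,None,fx=4,fy=4,interpolation=2))
im=d["frame"][:,:,::-1]; cv2.imwrite("pics/scene12.png",im)
for a,r,c in blobs(t,"brown"):
    if 130<r[0][0]<220 and r[0][1]<330: print("stone",r,onz(t,r[0],.045))
E
```

```text
20.1 [0.29507813 0.02403023 0.28294319] [-0.16129014 -0.32129336  0.98062302] 1.005631632961331
top ((286.5, 287.5), (13.0, 27.0), 90.0) [0.4363 0.0249 0.118 ]
top ((461.4898681640625, 235.14212036132812), (27.501361846923828, 12.75322151184082), 4.085616588592529) [ 0.5146 -0.2711  0.118 ]
scene ((432.5439147949219, 291.2950744628906), (27.86737060546875, 13.898764610290527), 12.094757080078125) [ 0.514 -0.272  0.118]
scene ((270.5, 243.5), (11.0, 17.0), 90.0) [0.4354 0.024  0.118 ]
(array([0.43628333, 0.02498704, 0.11732669]), np.float64(0.00016012513133823331))
```

View pics/top12.png

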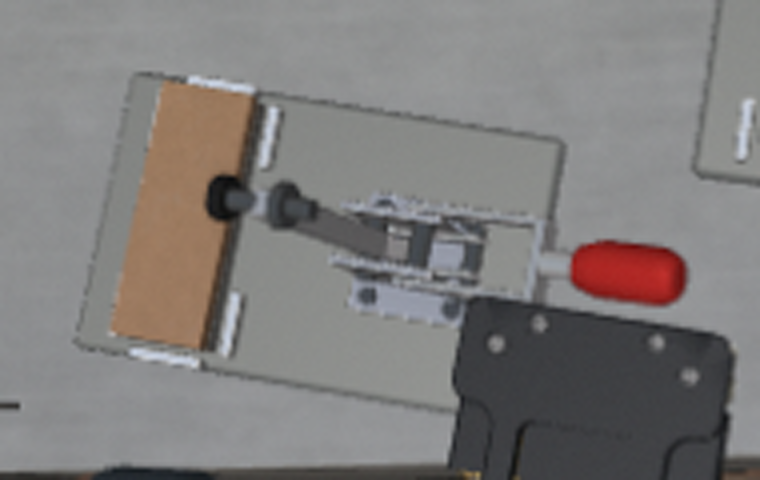

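View pics/scene12.png

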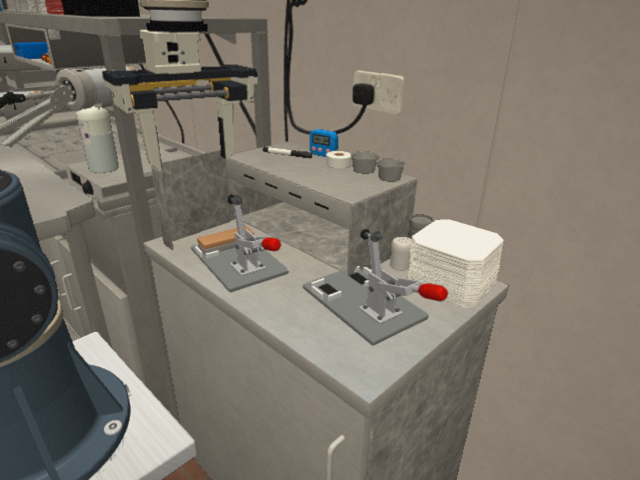

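The handle is back at its starting pixels, the stone's corners are unchanged in the crop, the spare clamp is untouched and the gripper is clear. Handing in.

```bash
python3 -c "
from station import *
print(finish_job())"
```

```text
the job is handed in; nothing more can be done
None
```

I locked the clamp down on the stone for about 4 s, swung it fully open again and handed the job in at about 20 s. The hand-in gave no verdict.

**First grasp failed:** the pads closed only on the top of the red grip (width 15 mm instead of 25) and slipped off without moving the handle. The scene camera showed the real fingertips about 26 mm higher than the reported tool position implies. I regrasped about 27 mm lower and got 24 mm, a full hold.

**Lock:** I swung the handle over centre to the stop. The picture puts it at about 1.5 rad. A small extra push met about 10 N of resistance, and the foot was seen resting on the stone. I couldn't measure the foot's contact force directly.

**Final checks:**
- **Handle:** it is back at exactly its starting pixels, triangulated at 117 mm height (118 mm means fully open).
- **Stone:** by eye it is unchanged in its nest. My colour measurement of the stone returned nothing in the last check, so I have no final position figure for it.
- **Empty holder's clamp:** it hasn't moved beyond half a pixel of measurement scatter.
- **Gripper:** open and well clear, with contact force about 1 N, which is sensor noise.

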